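Set the oiled knobs out to dry

ROBOT

A 6-joint arm with a two-finger parallel gripper is mounted at the origin on the work surface. World frame = base frame: x ahead of the robot, y to its left, z up, the work surface at z = 0. Lengths are in m, angles in rad, forces in N, time in s.
With the tool pointing down it reaches from about 0.425 to 0.95 m from the base axis. Payload 3.5 kg.
Tool frame: the origin (TCP) lies on the centre line of the jaws, within the pads' length; the fingertips stand 14 mm ahead of it and the grasp point (between the pads) lies 5 mm behind it (ctrl.finger_overhang is the distance from the TCP to the fingertips, in m); z points along the fingers, y is the line along which they close (so a half turn about z gives the same grasp; the last joint's range is limited). The gripper opens to 85 mm and grips with 20 to 120 N. Pads are 22 mm wide; open, the fingers measure 114 mm over their backs; the gripper's body (76 mm by 85 mm) begins 54 mm behind the grasp point. The pads swing forward as they close: fully open they stand 13 mm farther back than shut.
Start: joints at [1.165, 0.286, 1.577, -0, 1.279, -0.15], TCP at [0.171, 0.653, 0.245] pointing down, gripper open.
Joint ranges: [-2.77, 2.77], [-0.9, 2.22], [0.21, 2.48], [-1.53, 4.67], [0.24, 2.81], [-2.84, 2.84]. Speed limits (rad/s): [2.79, 2.79, 3.14, 3.14, 3.14, 3.14].

INTERFACE

Orientations are given as a unit quaternion [x, y, z, w].
In Python, from plant import ctrl gives the robot as it stands.
- The arm moves only by the tool send_rows, never from a script. Its argument "moves" is text: rows parted by semicolons, each of 7 numbers parted by spaces: the turn, a rotation vector about the tool's x, y, z in units of 360 degrees (1.0 is 360 degrees), then the shift along the tool's x, y, z in units of 20 cm (1.0 is 20 cm), then the gripper's target within -1 to 1 (fully open at 1, half-way at 0, shut at -1). A call has 1 to 12 rows; each row is the pose to reach, as a shift and turn from the pose commanded when the call began, along the tool's axes at that moment, turning the shorter way round; what a row does not reach only later rows make up. A row lasts 1/8 s, in which the tool goes at most 62.5 mm and 10.7 degrees, less where a joint would pass 70% of its speed; a pose out of reach is approached as far as the arm can. A call with a number of a shift or a turn outside -1 to 1 is refused whole. A call with a gripper value outside its range is refused whole. The fingers move at their own pace and stop on an object; "newtons" is the grip in N (left out, the last holds). Time passes only in rows, so rows that repeat a pose let the fingers close. It gives the time, the measured TCP pose, the force, the opening and the grip force at its end, in the units of the state.
- ctrl.get_state(): the state, without advancing time (a new reading comes with each control period).
- ctrl.read_camera(name): name is "side" or "top" or "wrist"; returns a dict with "image" (420x560x3 uint8, red, green, blue), "fovy" (degrees; the focal length in pixels is half the picture's height over the tangent of half this angle, whatever the lens; pixels are square), "cx", "cy" (the principal point, pixels), "extrinsics" (4x4, takes a point from camera to world coordinates). Camera axes: x right, y up, looking along -z (the intrinsics and any distortion apply to the point x, -y, -z); pixel columns grow to the right and rows downward; lengths in m; the calibration is good to about 2 mm. A picture is of the moment at which its call begins. There is no depth.
- ctrl.sign_off(): hands the job in; it is judged then, once.
The state is a dict: "time": time; "qpos": joint angles; "dq": joint speeds; "joint_efforts": joint torques, N m; "eef_pos": TCP position; "tcp_rot": TCP orientation; "contact_force": force on the tool from outside, world axes, zero at the start; "wrist_torque": the same for the moment, N m; "opening": opening from 0.0 (shut) to 1.0 (fully open); "finger_force": force on a finger pad.
Only numpy, scipy, OpenCV 4.12 (cv2) and the standard library are available. Lean on these libraries where they do the work, as an engineer would, in place of code of your own. Each camera call takes 0.05 s, during which the arm holds its last target. There are 200 camera calls.

TASK

The four freshly oiled drawer knobs must dry each in its own metal saucer: stand the smallest knob in the smallest saucer, the next in the next, and so on up to the largest knob in the largest saucer, upright and flat on the saucer's floor inside its rim. Set them down, do not drop or throw them. Leave the pointed finial and the square wooden blank standing where they are.

Things in the scene. Friction and masses are not known exactly. Their poses are not given: they have to be found in the camera images.
- knob_a: the smallest of four loose drawer knobs of reddish-brown wood, standing upright on its foot like a mushroom: round head 28 mm across, 40 mm tall in all; the straight side of the head runs from 22 to 34 mm above the underside, the stem below it is 17 mm thick, the flat round foot 20 mm across; 14 to 28 g. Origin: centre of the underside of the foot; z up along the knob's axis
- knob_b: the second smallest of four loose drawer knobs of reddish-brown wood, standing upright on its foot like a mushroom: round head 39 mm across, 44 mm tall in all; the straight side of the head runs from 26 to 38 mm above the underside, the stem below it is 23 mm thick, the flat round foot 30 mm across; 24 to 49 g. Origin: centre of the underside of the foot; z up along the knob's axis
- knob_c: the second largest of four loose drawer knobs of reddish-brown wood, standing upright on its foot like a mushroom: round head 50 mm across, 48 mm tall in all; the straight side of the head runs from 30 to 42 mm above the underside, the stem below it is 30 mm thick, the flat round foot 42 mm across; 38 to 77 g. Origin: centre of the underside of the foot; z up along the knob's axis
- knob_d: the largest of four loose drawer knobs of reddish-brown wood, standing upright on its foot like a mushroom: round head 60 mm across, 52 mm tall in all; the straight side of the head runs from 34 to 46 mm above the underside, the stem below it is 36 mm thick, the flat round foot 52 mm across; 59 to 119 g. Origin: centre of the underside of the foot; z up along the knob's axis
- saucer_a: the smallest of four round shallow metal saucers, fixed to the bench: 48 mm across outside, 40 mm across inside the rim, rim 9 mm high over the bench, inner floor flat and 4 mm above the bench. Origin: centre of the underside, at bench height; z up
- saucer_b: the second smallest of four round shallow metal saucers, fixed to the bench: 58 mm across outside, 50 mm across inside the rim, rim 9 mm high over the bench, inner floor flat and 4 mm above the bench. Origin: centre of the underside, at bench height; z up
- saucer_c: the second largest of four round shallow metal saucers, fixed to the bench: 70 mm across outside, 62 mm across inside the rim, rim 9 mm high over the bench, inner floor flat and 4 mm above the bench. Origin: centre of the underside, at bench height; z up
- saucer_d: the largest of four round shallow metal saucers, fixed to the bench: 80 mm across outside, 72 mm across inside the rim, rim 9 mm high over the bench, inner floor flat and 4 mm above the bench. Origin: centre of the underside, at bench height; z up
- finial: not a knob: a loose pointed finial of reddish-brown wood, 74 mm tall, a round spire 38 mm across tapering to a point on a square foot 44 by 44 by 12 mm. To be left alone. Origin: centre of its underside; z up
- blank: not a knob: a loose unturned square block of reddish-brown wood, 46 by 46 by 60 mm tall. To be left alone. Origin: centre of its underside; z up
Things that resemble listed ones, but are neither listed nor needed, are in the scene too. What is shaped like the saucer_c but red is not meant.

How it is judged:
By the outcome, as a careful person would: the job done as asked, in the order asked, and still so for the second after the job is handed in, with the robot touching nothing.
It also fails if it takes over 106 s, if anything falls off the work surface, if the arm or the gripper's body presses on something with over 40 N, if the wrist force passes 120 N, or if a joint passes its speed limit or range.

## Working session

There is one attempt and no reset: what is moved stays moved. The work goes in short steps, Python scripts to look and compute and a tool call to move; the robot and the scene stay as the last step left them, time stands still between calls to the robot, and variables do not carry over. Pictures are saved under pics/ and viewed, at most 14 in all, crops included, and the job is handed in when it is done.

Besides the shell and the picture viewer there is one more tool, called by a JSON object that holds its "name" and its "arguments", one argument or row to a line. send_rows: Moves the arm, as the interface text tells. Its arguments: {"type":"object","properties":{"moves":{"type":"string"},"newtons":{"type":"number"}},"required":["moves"]}

```bash
mkdir -p pics; ls; python3 - <<'E'
from plant import ctrl
import cv2,numpy as np
for n in("top","side"):
    c=ctrl.read_camera(n); cv2.imwrite(f"pics/{n}0.png",c["image"][:,:,::-1]); print(n,{k:(np.round(v,3).tolist() if k!="image" else 0) for k,v in c.items()})
print(ctrl.get_state())
E
```

```text
pics
top {'image': 0, 'fovy': 45.918, 'cx': 272.107, 'cy': 215.414, 'extrinsics': [[-0.015, 0.983, -0.181, 0.31], [-1.0, -0.015, 0.005, -0.011], [0.002, 0.181, 0.983, 1.203], [0.0, 0.0, 0.0, 1.0]]}
side {'image': 0, 'fovy': 48.75, 'cx': 280.144, 'cy': 209.229, 'extrinsics': [[0.945, 0.215, -0.246, 0.252], [-0.326, 0.578, -0.748, -0.871], [-0.018, 0.787, 0.616, 0.773], [0.0, 0.0, 0.0, 1.0]]}
{'time': 0.1, 'qpos': array([ 1.16498539e+00,  2.87113056e-01,  1.57802621e+00, -1.78580511e-05,
        1.27857948e+00, -1.49992323e-01]), 'dq': array([-0.00096569, -0.0025376 , -0.00382123,  0.00085893,  0.00028898,
        0.00146542]), 'joint_efforts': array([ 1.14457300e-03, -4.07297444e+01, -2.93698722e+01, -9.42442421e-05,
        3.32512565e-03, -2.35017829e-06]), 'eef_pos': array([0.17054795, 0.65252274, 0.24406384]), 'tcp_rot': array([ 1.27558176e-01,  9.91830521e-01, -1.02460793e-03, -2.83415259e-04]), 'contact_force': array([ 0.0856933 , -0.02383092,  0.53739572]), 'wrist_torque': array([-0.04308977,  0.00240365, -0.0126368 ]), 'finger_force': 0.0, 'opening': 1.0021178873352494}
```

View pics/top0.png

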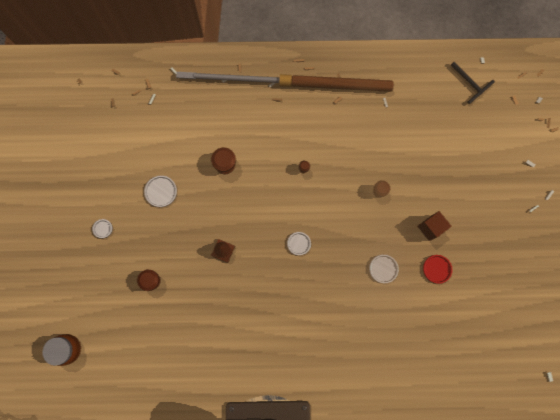

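View pics/side0.png

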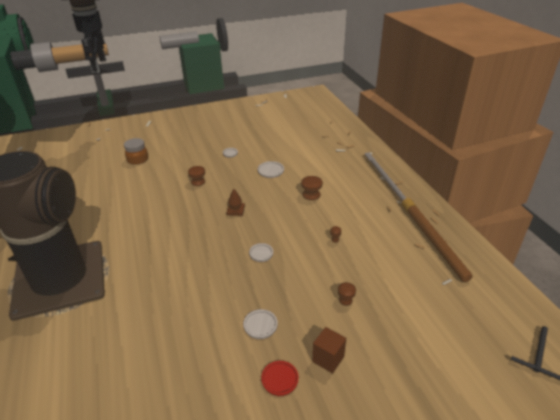

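Top view: saucers at px d(160,192), a(102,229), b(299,244), c(384,269), red decoy (437,269). Knobs are at d(224,160), a(304,166), b(382,188), c(148,280), the finial at (224,251) and the blank at (434,226). The side view agrees with this layout.

```bash
cat > h.py <<'E'
import cv2,numpy as np
from plant import ctrl
def cast(c,u,v,z):
    f=c["image"].shape[0]/2/np.tan(np.radians(c["fovy"])/2); E=c["extrinsics"]
    d=E[:3,:3]@np.array([(u-c["cx"])/f,-(v-c["cy"])/f,-1]); return E[:3,3]+d*(z-E[2,3])/d[2]
def blobs(img,kind,amin=30):
    h=cv2.cvtColor(img,cv2.COLOR_RGB2HSV).astype(int); H,S,V=h[...,0],h[...,1],h[...,2]
    m=((S<90)&(V>120)) if kind=="sauc" else (((H<10)|(H>172))&(S>100)&(V<150)&(V>15))
    m=cv2.morphologyEx(m.astype(np.uint8),cv2.MORPH_CLOSE,np.ones((5,5)))
    cs,_=cv2.findContours(m,cv2.RETR_EXTERNAL,cv2.CHAIN_APPROX_NONE)
    return [c for c in cs if cv2.contourArea(c)>amin]
E
python3 - <<'E'
from h import *
S={'sa':(102,229,.048),'sb':(299,244,.058),'sc':(384,269,.070),'sd':(160,192,.080)}
K={'ka':(304,166,.034,.028),'kb':(382,188,.038,.039),'kc':(148,280,.042,.050),'kd':(224,160,.046,.060),'fin':(224,251,.02,.044),'blank':(434,226,.06,.046)}
c=ctrl.read_camera("top"); im=c["image"]
for D,k in((S,"sauc"),(K,"knob")):
    B=blobs(im,k)
    for n,t in D.items():
        for b in B:
            (u,v),r=cv2.minEnclosingCircle(b)
            if np.hypot(u-t[0],v-t[1])<12:
                z=.009 if k=="sauc" else t[2]
                x,y,w,h=cv2.boundingRect(b)
                p=cast(c,u,v,z); e=cast(c,u+r,v,z)
                print(n,(round(u,1),round(v,1),round(r,1)),(x,y,w,h),p.round(4),"diam",round(2*np.linalg.norm(e-p),4),"nom",t[-1],"R",round(np.hypot(*p[:2]),3))
w=ctrl.read_camera("wrist");E=w["extrinsics"];s=ctrl.get_state()
from scipy.spatial.transform import Rotation as Ro
R=Ro.from_quat(s["tcp_rot"]).as_matrix();print(R.round(3))
print("cam in tool",(R.T@(E[:3,3]-s["eef_pos"])).round(4),(R.T@E[:3,:3]).round(3),w["fovy"],w["cx"],w["cy"])
E
```

```text
sa (102.0, 228.1, 10.2) (92, 219, 21, 19) [0.505  0.3982 0.009 ] diam 0.0496 nom 0.048 R 0.643
sb (298.7, 243.2, 12.1) (287, 232, 24, 23) [ 0.4608 -0.0798  0.009 ] diam 0.0587 nom 0.058 R 0.468
sc (383.6, 268.7, 14.8) (369, 255, 30, 28) [ 0.396  -0.2822  0.009 ] diam 0.0712 nom 0.07 R 0.486
sd (159.9, 190.7, 16.5) (144, 176, 33, 31) [0.5966 0.2596 0.009 ] diam 0.0815 nom 0.08 R 0.651
kc (147.9, 279.8, 10.4) (138, 270, 21, 20) [0.3764 0.2745 0.042 ] diam 0.0485 nom 0.05 R 0.466
kd (223.2, 160.0, 11.2) (212, 149, 23, 22) [0.6617 0.0999 0.046 ] diam 0.0544 nom 0.06 R 0.669
fin (225.5, 251.0, 9.1) (220, 242, 11, 19) [0.4433 0.0964 0.02  ] diam 0.0437 nom 0.044 R 0.454
blank (436.0, 224.6, 12.0) (425, 213, 24, 24) [ 0.4932 -0.399   0.06  ] diam 0.0563 nom 0.046 R 0.634
[[-0.967  0.253 -0.001]
 [ 0.253  0.967 -0.001]
 [ 0.    -0.001 -1.   ]]
cam in tool [ 0.0815 -0.0007 -0.1275] [[ 0.     0.949  0.315]
 [ 1.    -0.001  0.001]
 [ 0.001  0.315 -0.949]] 68.59645993313681 276.8870936901779 216.1575945358908
```

{"name": "send_rows", "arguments": {
  "moves": "0 0 -0.0407 -0.845 -0.865 0 1;0 0 -0.0407 -0.845 -0.865 0 1;0 0 -0.0407 -0.845 -0.865 0 1;0 0 -0.0407 -0.845 -0.865 0 1;0 0 -0.0407 -0.845 -0.865 0 1;0 0 -0.0407 -0.845 -0.865 0 1",
  "newtons": 30
}}

```text
time: 0.95
eef_pos: [0.2905, 0.443, 0.2454]
tcp_rot: [0.0, 1.0, 0.0, -0.0]
contact_force: [0.9, 0.2, 0.1]
opening: 0.999
finger_force: 0.0
```

{"name": "send_rows", "arguments": {
  "moves": "0 0 0 -0.9 -1 0 1;0 0 0 -0.9 -1 0 1;0 0 0 -0.9 -1 0 1;0 0 0 -0.9 -1 0 1;0 0 0 -0.9 -1 0 1;0 0 0 -0.9 -1 0 1"
}}

```text
time: 1.7
eef_pos: [0.4707, 0.2434, 0.2451]
tcp_rot: [0.0, 1.0, 0.0, -0.0]
contact_force: [-0.7, 0.7, -0.6]
opening: 1.002
finger_force: 0.0
```

{"name": "send_rows", "arguments": {
  "moves": "0 0 0 -0.85 -1 0 1;0 0 0 -0.85 -1 0 1;0 0 0 -0.85 -1 0 1;0 0 0 -0.85 -1 0 1;0 0 0 -0.85 -1 0 1;0 0 0 -0.85 -1 0 1"
}}

```text
time: 2.45
eef_pos: [0.6401, 0.0447, 0.2448]
tcp_rot: [-0.001, 1.0, 0.0, -0.001]
contact_force: [0.4, -0.0, 1.0]
opening: 1.0
finger_force: 0.0
```

{"name": "send_rows", "arguments": {
  "moves": "0 0 0 0 -0.7 0 1;0 0 0 0 -0.7 0 1;0 0 0 0 -0.7 0 1;0 0 0 0 -0.7 0 1;0 0 0 0 -0.7 0 1"
}}

```text
time: 3.08
eef_pos: [0.6403, -0.0945, 0.2454]
tcp_rot: [-0.001, 1.0, 0.0, -0.0]
contact_force: [-0.2, -0.5, -0.7]
opening: 0.999
finger_force: 0.0
```

```bash
cat >> h.py <<'E'
def knob(name,zt,r,near,cam="wrist"):
    """far edge (max world x) and y extent of the head, cast on the top of its straight side"""
    c=ctrl.read_camera(cam); cv2.imwrite(f"pics/{name}.png",c["image"][:,:,::-1])
    for b in blobs(c["image"],"knob",40 if cam=="top" else 200):
        P=np.array([cast(c,u+.0,v+.0,zt) for u,v in b[:,0]]); y=(P[:,1].min()+P[:,1].max())/2
        x=P[:,0].max()-r
        print(name,"xy",round(x,4),round(y,4),"width",round(np.ptp(P[:,1]),4),"nom",2*r,"depth",round(np.ptp(P[:,0]),4),"<--" if np.hypot(x-near[0],y-near[1])<.03 else "")
def saucer(name,near,d):
    c=ctrl.read_camera("wrist"); cv2.imwrite(f"pics/{name}.png",c["image"][:,:,::-1])
    for b in blobs(c["image"],"sauc",300):
        P=np.array([cast(c,u,v,.009) for u,v in b[:,0]]); m=(P.max(0)+P.min(0))/2
        print(name,"xy",m[:2].round(4),"size",np.ptp(P,axis=0)[:2].round(4),"nom",d,"<--" if np.hypot(*(m[:2]-near))<.03 else "")
def st():
    s=ctrl.get_state(); print("t",round(s["time"],2),"pos",s["eef_pos"].round(4),"open",round(s["opening"],3),"ff",round(s["finger_force"],1))
E
python3 - <<'E'
from h import *
c=ctrl.read_camera("top")
print("ka",cast(c,304.3,166.5,.034),"kb",cast(c,382,188,.038),ctrl.finger_overhang)
knob("wa",.034,.014,(.64,-.095)); st()
E
```

```text
ka [ 0.64595241 -0.09690266  0.034     ] kb [ 0.58826006 -0.28278854  0.038     ] 0.014
wa xy 0.6803 0.0969 width 0.0738 nom 0.028 depth 0.0615 
wa xy 0.6427 -0.0973 width 0.0227 nom 0.028 depth 0.0245 <--
wa xy 0.5899 -0.2777 width 0.0441 nom 0.028 depth 0.0345 
wa xy 0.5074 -0.3624 width 0.0236 nom 0.028 depth 0.0355 
wa xy 0.4646 0.0873 width 0.0524 nom 0.028 depth 0.0223 
t 3.17 pos [ 0.6404 -0.0949  0.2454] open 1.002 ff 0.0
```

View pics/wa.png

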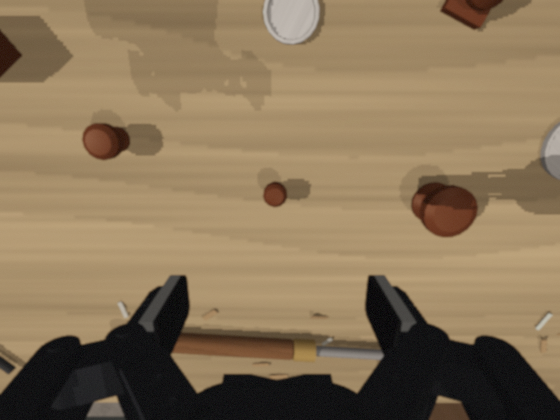

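The wrist view shows knob_a at px (275,194), almost under the jaws, with nothing near it. Descending and gripping.

{"name": "send_rows", "arguments": {
  "moves": "0 0 0 -0.0225 -0.01 0.9 1;0 0 0 -0.0225 -0.01 0.9 1;0 0 0 -0.0225 -0.01 0.9 1;0 0 0 -0.0225 -0.01 0.9 1;0 0 0 -0.0225 -0.01 0.9 1"
}}

```text
time: 3.8
eef_pos: [0.6465, -0.0988, 0.0677]
tcp_rot: [-0.0, 1.0, -0.0, 0.002]
contact_force: [0.1, -0.5, 1.0]
opening: 0.994
finger_force: 0.0
```

{"name": "send_rows", "arguments": {
  "moves": "0 0 0 0 0 0.11 1;0 0 0 0 0 0.22 1;0 0 0 0 0 0.22 1;0 0 0 0 0 0.22 -0.2;0 0 0 0 0 0.22 -1;0 0 0 0 0 0.22 -1;0 0 0 0 0 0.22 -1;0 0 0 0 0 0.22 -1;0 0 0 0 0 0.22 -1;0 0 0 0 0 0.22 -1;0 0 0 0 0 0.22 -1;0 0 0 0 0 0.22 -1",
  "newtons": 30
}}

```text
time: 5.3
eef_pos: [0.6454, -0.0993, 0.022]
tcp_rot: [0.0, 1.0, -0.0, 0.001]
contact_force: [-0.5, -0.1, 5.9]
opening: 0.312
finger_force: 29.6
```

{"name": "send_rows", "arguments": {
  "moves": "0 0 0 0 0 -0.2 -1;0 0 0 0 0 -0.45 -1;0 0 0 0 0 -0.7 -1;0 0 0 0 0 -0.7 -1"
}}

```text
time: 5.8
eef_pos: [0.6475, -0.0999, 0.1664]
tcp_rot: [-0.0, 1.0, -0.001, 0.004]
contact_force: [0.3, 0.1, -0.6]
opening: 0.312
finger_force: 29.7
```

{"name": "send_rows", "arguments": {
  "moves": "0 0 0 0.12 0.4 0 -1;0 0 0 0.24 0.7 0 -1;0 0 0 0.24 0.9 0 -1;0 0 0 0.24 0.9 0 -1;0 0 0 0.24 0.9 0 -1"
}}

```text
time: 6.42
eef_pos: [0.5961, 0.0808, 0.1596]
tcp_rot: [-0.0, 1.0, -0.0, -0.001]
contact_force: [0.3, -0.4, 0.3]
opening: 0.309
finger_force: 29.8
```

{"name": "send_rows", "arguments": {
  "moves": "0 0 0 0.12 0.4 0 -1;0 0 0 0.24 0.7 0 -1;0 0 0 0.24 0.9 0 -1;0 0 0 0.24 0.9 0 -1;0 0 0 0.24 0.9 0 -1"
}}

```text
time: 7.05
eef_pos: [0.5494, 0.2595, 0.1606]
tcp_rot: [0.001, 1.0, -0.0, -0.0]
contact_force: [0.2, -0.5, -0.2]
opening: 0.312
finger_force: 29.8
```

{"name": "send_rows", "arguments": {
  "moves": "0 0 0 0.1 0.35 0 -1;0 0 0 0.21 0.675 0 -1;0 0 0 0.21 0.675 0 -1;0 0 0 0.21 0.675 0 -1;0 0 0 0.21 0.675 0 -1"
}}

```text
time: 7.68
eef_pos: [0.508, 0.3938, 0.161]
tcp_rot: [0.001, 1.0, -0.0, -0.0]
contact_force: [1.5, 0.1, -0.2]
opening: 0.311
finger_force: 29.9
```

```bash
python3 - <<'E'
from h import *
st(); saucer("sa",(.505,.398),.048); st()
E
```

```text
t 7.67 pos [0.508  0.3938 0.161 ] open 0.311 ff 29.9
sa xy [0.7484 0.5195] size [0.0656 0.0498] nom 0.048 
sa xy [0.7483 0.2644] size [0.0656 0.0527] nom 0.048 
sa xy [0.6803 0.3927] size [0.0734 0.085 ] nom 0.048 
sa xy [0.4768 0.1762] size [0.0175 0.0779] nom 0.048 
sa xy [0.6137 0.395 ] size [0.335  0.6849] nom 0.048 
sa xy [0.4251 0.2354] size [0.072  0.1612] nom 0.048 
sa xy [0.3722 0.2001] size [0.0294 0.0684] nom 0.048 
sa xy [0.3938 0.4916] size [0.1031 0.294 ] nom 0.048 
sa xy [0.3473 0.1969] size [0.0109 0.041 ] nom 0.048 
t 7.72 pos [0.508  0.3939 0.1612] open 0.314 ff 29.9
```

View pics/sa.png

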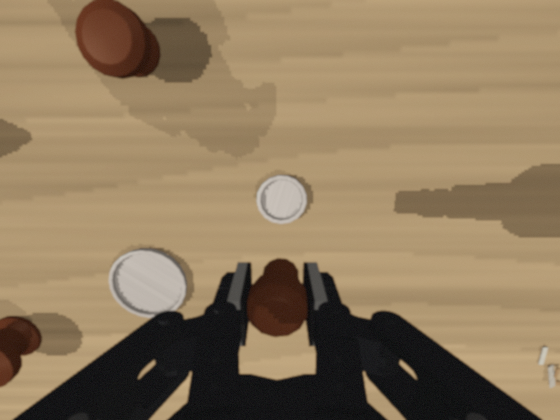

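The held knob_a hangs between the pads at (277,303). Saucer_a is at px (282,199) with a radius of about 25.

```bash
sed -i 's/(S<90)&(V>120)/(S<45)\&(V>110)/' h.py; python3 - <<'E'
from h import *
c=ctrl.read_camera("wrist")
print(cast(c,282,199,.009),cast(c,277,303,.161+.018),cast(c,282,272,.139)); saucer("sa2",(.505,.398),.048)
E
```

```text
[0.50232113 0.39794313 0.009     ] [0.50086826 0.39341798 0.179     ] [0.50829605 0.39608872 0.139     ]
sa2 xy [0.5933 0.2588] size [0.0799 0.0795] nom 0.048 
sa2 xy [0.5029 0.3968] size [0.0468 0.0463] nom 0.048 <--
```

{"name": "send_rows", "arguments": {
  "moves": "0 0 0 0.02 0.015 0.2 -1;0 0 0 0.02 0.015 0.4 -1;0 0 0 0.02 0.015 0.55 -1;0 0 0 0.02 0.015 0.64 -1;0 0 0 0.02 0.015 0.66 -1;0 0 0 0.02 0.015 0.672 -1;0 0 0 0.02 0.015 0.678 -1;0 0 0 0.02 0.015 0.678 -1"
}}

```text
time: 8.82
eef_pos: [0.5035, 0.3992, 0.0267]
tcp_rot: [-0.0, 1.0, 0.0, 0.001]
contact_force: [0.3, -0.2, 0.6]
opening: 0.309
finger_force: 29.9
```

{"name": "send_rows", "arguments": {
  "moves": "0 0 0 0 0 0 -0.3;0 0 0 0 0 0 -0.2;0 0 0 0 0 0 0;0 0 0 0 0 0 0.4;0 0 0 0 0 0 0.6;0 0 0 0 0 0 0.6;0 0 0 0 0 -0.2 0.6;0 0 0 0 0 -0.5 0.6;0 0 0 0 0 -0.8 1;0 0 0 0 0 -0.8 1"
}}

```text
time: 10.07
eef_pos: [0.5064, 0.4009, 0.1938]
tcp_rot: [-0.0, 1.0, 0.003, 0.006]
contact_force: [1.5, 0.2, 0.5]
opening: 1.005
finger_force: 0.0
```

```bash
python3 - <<'E'
from h import *
st(); knob("pa",.038,.014,(.503,.397))
c=ctrl.read_camera("side");cv2.imwrite("pics/side1.png",cv2.resize(c["image"][110:310,120:380,::-1],None,fx=3,fy=3))
E
```

```text
t 10.07 pos [0.5064 0.4009 0.1938] open 1.005 ff 0.0
pa xy 0.6828 0.119 width 0.0719 nom 0.028 depth 0.0819 
pa xy 0.5016 0.4009 width 0.0239 nom 0.028 depth 0.0266 <--
pa xy 0.3849 0.2781 width 0.0562 nom 0.028 depth 0.0477
```

View pics/pa.png

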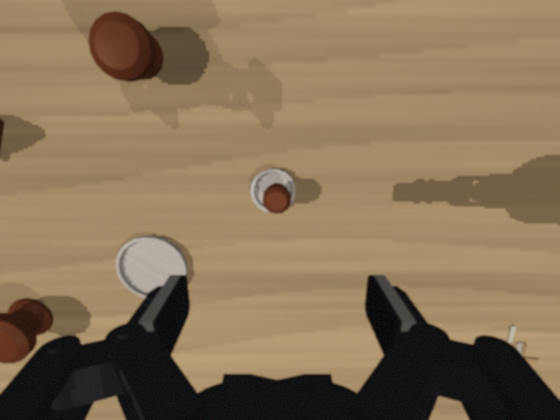

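Knob_a stands upright in saucer_a at px (273,193). The head's offset is parallax. Next is knob_b.

{"name": "send_rows", "arguments": {
  "moves": "0 0 0 -0.1 -0.3 -0.2 1;0 0 0 -0.105 -0.6 -0.2 1;0 0 0 -0.105 -0.85 -0.2 1;0 0 0 -0.105 -0.85 -0.2 1"
}}

```text
time: 10.68
eef_pos: [0.5231, 0.2254, 0.223]
tcp_rot: [0.003, 1.0, -0.001, -0.002]
contact_force: [0.1, 0.2, -0.4]
opening: 0.997
finger_force: 0.0
```

{"name": "send_rows", "arguments": {
  "moves": "0 0 0 -0.1 -0.3 0 1;0 0 0 -0.105 -0.6 0 1;0 0 0 -0.105 -0.85 0 1;0 0 0 -0.105 -0.85 0 1"
}}

```text
time: 11.18
eef_pos: [0.5444, 0.057, 0.2236]
tcp_rot: [0.002, 1.0, 0.0, -0.002]
contact_force: [-0.7, 1.5, 0.8]
opening: 1.002
finger_force: 0.0
```

{"name": "send_rows", "arguments": {
  "moves": "0 0 0 -0.1 -0.3 0 1;0 0 0 -0.105 -0.6 0 1;0 0 0 -0.105 -0.85 0 1;0 0 0 -0.105 -0.85 0 1"
}}

```text
time: 11.68
eef_pos: [0.5659, -0.1122, 0.2241]
tcp_rot: [0.002, 1.0, 0.001, -0.001]
contact_force: [-0.2, 1.2, -0.2]
opening: 1.003
finger_force: 0.0
```

{"name": "send_rows", "arguments": {
  "moves": "0 0 0 -0.1 -0.3 0 1;0 0 0 -0.105 -0.6 0 1;0 0 0 -0.105 -0.85 0 1;0 0 0 -0.105 -0.85 0 1;0 0 0 -0.105 -0.85 0 1;0 0 0 -0.105 -0.85 0 1"
}}

```text
time: 12.42
eef_pos: [0.5874, -0.2786, 0.2252]
tcp_rot: [-0.001, 1.0, 0.001, -0.0]
contact_force: [-0.0, -0.5, 0.0]
opening: 1.0
finger_force: 0.0
```

```bash
python3 - <<'E'
from h import *
st(); knob("wb",.038,.0195,(.587,-.28)); saucer("sbc",(.461,-.08),.058);st()
E
```

```text
t 12.43 pos [ 0.5874 -0.2786  0.2252] open 1.0 ff 0.0
wb xy 0.5838 -0.2832 width 0.0338 nom 0.039 depth 0.0357 <--
wb xy 0.5044 -0.3997 width 0.0672 nom 0.039 depth 0.0627 
wb xy 0.415 -0.4007 width 0.0606 nom 0.039 depth 0.0231 
sbc xy [ 0.4598 -0.0834] size [0.0553 0.0593] nom 0.058 <--
sbc xy [ 0.4162 -0.2837] size [0.0279 0.067 ] nom 0.058 
t 12.53 pos [ 0.5873 -0.2793  0.2257] open 0.998 ff 0.0
```

{"name": "send_rows", "arguments": {
  "moves": "0 0 0 0.005 -0.015 0.3 1;0 0 0 0.005 -0.015 0.6 1;0 0 0 0.005 -0.015 0.85 1;0 0 0 0.005 -0.015 0.85 1;0 0 0 0.005 -0.015 0.85 1"
}}

```text
time: 13.15
eef_pos: [0.5874, -0.2845, 0.0581]
tcp_rot: [-0.0, 1.0, -0.001, 0.001]
contact_force: [0.4, 0.2, 0.7]
opening: 0.997
finger_force: 0.0
```

{"name": "send_rows", "arguments": {
  "moves": "0 0 0 0 0 0.08 1;0 0 0 0 0 0.155 1;0 0 0 0 0 0.155 1;0 0 0 0 0 0.155 0.2;0 0 0 0 0 0.155 -0.1;0 0 0 0 0 0.155 -1;0 0 0 0 0 0.155 -1;0 0 0 0 0 0.155 -1;0 0 0 0 0 0.155 -1;0 0 0 0 0 0.155 -1;0 0 0 0 0 0.155 -1"
}}

```text
time: 14.52
eef_pos: [0.5864, -0.2845, 0.0254]
tcp_rot: [0.0, 1.0, -0.0, 0.001]
contact_force: [-0.0, -0.3, 4.3]
opening: 0.439
finger_force: 30.4
```

{"name": "send_rows", "arguments": {
  "moves": "0 0 0 0 0 -0.2 -1;0 0 0 0 0 -0.45 -1;0 0 0 0 0 -0.7 -1;0 0 0 0 0 -0.7 -1"
}}

```text
time: 15.02
eef_pos: [0.5881, -0.2855, 0.1698]
tcp_rot: [-0.0, 1.0, -0.003, 0.004]
contact_force: [0.5, 0.0, -1.3]
opening: 0.437
finger_force: 30.3
```

{"name": "send_rows", "arguments": {
  "moves": "0 0 0 0.2 0.3 0 -1;0 0 0 0.4 0.6 0 -1;0 0 0 0.6 0.9 0 -1;0 0 0 0.635 1 0 -1;0 0 0 0.635 1 0 -1;0 0 0 0.635 1 0 -1;0 0 0 0.635 1 0 -1"
}}

```text
time: 15.9
eef_pos: [0.4594, -0.0851, 0.1644]
tcp_rot: [0.001, 1.0, -0.0, -0.0]
contact_force: [0.5, 0.5, 0.2]
opening: 0.436
finger_force: 30.4
```

```bash
python3 - <<'E'
from h import *
st(); saucer("sb2",(.461,-.08),.058);st()
E
```

```text
t 15.9 pos [ 0.4594 -0.0851  0.1644] open 0.436 ff 30.4
sb2 xy [ 0.4589 -0.0812] size [0.0566 0.0566] nom 0.058 <--
sb2 xy [ 0.3954 -0.2824] size [0.0681 0.0699] nom 0.058 
t 15.95 pos [ 0.4594 -0.0851  0.1645] open 0.443 ff 30.4
```

View pics/sb2.png

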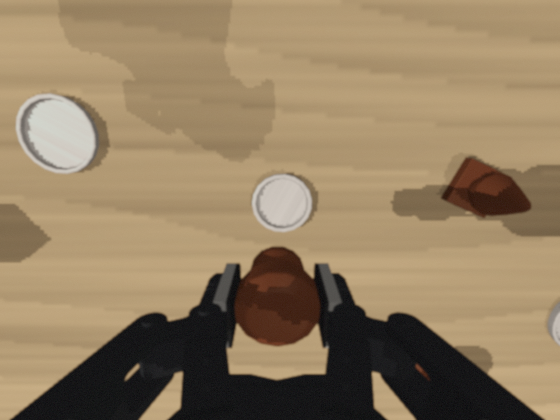

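Knob_b hangs upright in the pads at (278,300). Saucer_b is at px (282,202). Placing it.

{"name": "send_rows", "arguments": {
  "moves": "0 0 0 0 0.02 0.2 -1;0 0 0 0 0.02 0.4 -1;0 0 0 0 0.02 0.55 -1;0 0 0 0 0.02 0.64 -1;0 0 0 0 0.02 0.66 -1;0 0 0 0 0.02 0.672 -1;0 0 0 0 0.02 0.678 -1;0 0 0 0 0.02 0.678 -1"
}}

```text
time: 16.95
eef_pos: [0.4595, -0.0803, 0.0298]
tcp_rot: [0.0, 1.0, -0.0, 0.001]
contact_force: [0.5, 0.4, -0.7]
opening: 0.438
finger_force: 30.4
```

{"name": "send_rows", "arguments": {
  "moves": "0 0 0 0 0 0 -0.1;0 0 0 0 0 0 0;0 0 0 0 0 0 0.3;0 0 0 0 0 0 0.7;0 0 0 0 0 0 0.8;0 0 0 0 0 0 0.8;0 0 0 0 0 -0.2 0.8;0 0 0 0 0 -0.5 0.8;0 0 0 0 0 -0.8 1;0 0 0 0 0 -0.8 1"
}}

```text
time: 18.2
eef_pos: [0.4624, -0.0814, 0.1954]
tcp_rot: [-0.0, 1.0, -0.002, 0.006]
contact_force: [-0.2, 0.0, -0.5]
opening: 1.003
finger_force: 0.0
```

```bash
python3 - <<'E'
from h import *
st(); knob("pb",.042,.0195,(.459,-.081)); st()
E
```

```text
t 18.2 pos [ 0.4624 -0.0814  0.1954] open 1.003 ff 0.0
pb xy 0.4573 -0.0808 width 0.036 nom 0.039 depth 0.0372 <--
pb xy 0.4409 0.0906 width 0.0669 nom 0.039 depth 0.0474 
t 18.25 pos [ 0.4604 -0.0807  0.192 ] open 1.002 ff 0.0
```

View pics/pb.png

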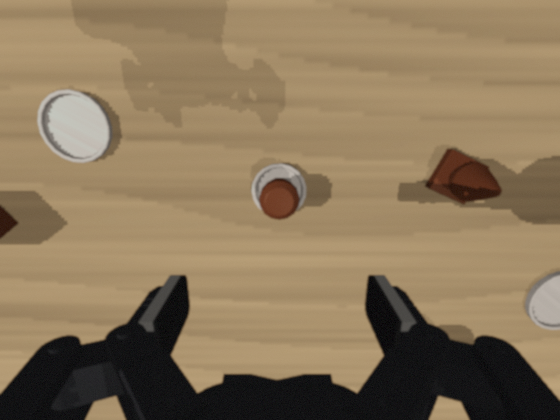

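Knob_b stands in saucer_b at px (279,192). Next is knob_c.

{"name": "send_rows", "arguments": {
  "moves": "0 0 0 0 0.3 -0.15 1;0 0 0 0 0.6 -0.15 1;0 0 0 0 0.9 -0.15 1;0 0 0 0 0.9 -0.15 1"
}}

```text
time: 18.75
eef_pos: [0.4571, 0.1035, 0.2167]
tcp_rot: [-0.003, 1.0, 0.0, -0.002]
contact_force: [0.5, -0.7, -0.2]
opening: 0.998
finger_force: 0.0
```

{"name": "send_rows", "arguments": {
  "moves": "0 0 0 0.13 0.3 0 1;0 0 0 0.27 0.6 0 1;0 0 0 0.405 0.88 0 1;0 0 0 0.405 0.88 0 1;0 0 0 0.405 0.88 0 1;0 0 0 0.405 0.88 0 1"
}}

```text
time: 19.5
eef_pos: [0.3786, 0.2744, 0.2184]
tcp_rot: [0.001, 1.0, -0.001, -0.001]
contact_force: [-0.0, -0.9, 0.1]
opening: 1.0
finger_force: 0.0
```

```bash
python3 - <<'E'
from h import *
st(); knob("wc",.042,.025,(.377,.275)); st()
E
```

```text
t 19.5 pos [0.3786 0.2744 0.2184] open 1.0 ff 0.0
wc xy 0.4352 0.1151 width 0.0599 nom 0.05 depth 0.0562 
wc xy 0.3715 0.2747 width 0.0449 nom 0.05 depth 0.047 <--
t 19.55 pos [0.3787 0.2745 0.2186] open 1.005 ff 0.0
```

{"name": "send_rows", "arguments": {
  "moves": "0 0 0 0.022 0 0.3 1;0 0 0 0.022 0 0.6 1;0 0 0 0.022 0 0.8 1;0 0 0 0.022 0 0.8 1;0 0 0 0.022 0 0.8 1"
}}

```text
time: 20.18
eef_pos: [0.3753, 0.2759, 0.0608]
tcp_rot: [0.001, 1.0, 0.001, 0.001]
contact_force: [0.7, 1.0, 0.4]
opening: 0.998
finger_force: 0.0
```

{"name": "send_rows", "arguments": {
  "moves": "0 0 0 0 0 0.08 1;0 0 0 0 0 0.16 1;0 0 0 0 0 0.16 1;0 0 0 0 0 0.16 0.5;0 0 0 0 0 0.16 0.2;0 0 0 0 0 0.16 -1;0 0 0 0 0 0.16 -1;0 0 0 0 0 0.16 -1;0 0 0 0 0 0.16 -1;0 0 0 0 0 0.16 -1;0 0 0 0 0 0.16 -1",
  "newtons": 40
}}

```text
time: 21.55
eef_pos: [0.3742, 0.2763, 0.0279]
tcp_rot: [0.0, 1.0, 0.0, 0.001]
contact_force: [0.2, 0.2, 6.0]
opening: 0.564
finger_force: 41.6
```

{"name": "send_rows", "arguments": {
  "moves": "0 0 0 0 0 -0.2 -1;0 0 0 0 0 -0.45 -1;0 0 0 0 0 -0.7 -1;0 0 0 0 0 -0.7 -1;0 0 0 0 0 -0.7 -1"
}}

```text
time: 22.18
eef_pos: [0.3727, 0.2755, 0.1659]
tcp_rot: [0.0, 1.0, -0.0, -0.001]
contact_force: [-0.2, -0.0, -0.9]
opening: 0.564
finger_force: 41.6
```

{"name": "send_rows", "arguments": {
  "moves": "0 0 0 -0.18 -0.3 0 -1;0 0 0 -0.36 -0.6 0 -1;0 0 0 -0.53 -0.875 0 -1;0 0 0 -0.53 -0.875 0 -1;0 0 0 -0.53 -0.875 0 -1"
}}

```text
time: 22.8
eef_pos: [0.4786, 0.1003, 0.1651]
tcp_rot: [0.001, 1.0, 0.0, -0.002]
contact_force: [0.0, -0.3, -1.1]
opening: 0.561
finger_force: 41.7
```

{"name": "send_rows", "arguments": {
  "moves": "0 0 0 0 -0.3 0 -1;0 0 0 0 -0.6 0 -1;0 0 0 0 -0.95 0 -1;0 0 0 0 -0.95 0 -1;0 0 0 0 -0.95 0 -1"
}}

```text
time: 23.42
eef_pos: [0.4789, -0.0877, 0.1662]
tcp_rot: [-0.0, 1.0, 0.001, -0.001]
contact_force: [0.1, -0.6, -0.5]
opening: 0.563
finger_force: 41.7
```

{"name": "send_rows", "arguments": {
  "moves": "0 0 0 0.14 -0.3 0 -1;0 0 0 0.28 -0.6 0 -1;0 0 0 0.425 -0.9625 0 -1;0 0 0 0.425 -0.9625 0 -1;0 0 0 0.425 -0.9625 0 -1;0 0 0 0.425 -0.9625 0 -1"
}}

```text
time: 24.18
eef_pos: [0.3952, -0.2794, 0.1666]
tcp_rot: [-0.001, 1.0, 0.001, -0.0]
contact_force: [-0.5, 0.3, -0.6]
opening: 0.563
finger_force: 41.8
```

```bash
python3 - <<'E'
from h import *
st(); saucer("sc2",(.3954,-.2824),.07);st()
E
```

```text
t 24.18 pos [ 0.3952 -0.2794  0.1666] open 0.563 ff 41.8
sc2 xy [ 0.4582 -0.0848] size [0.057  0.0586] nom 0.07 
sc2 xy [ 0.3947 -0.2835] size [0.0689 0.0692] nom 0.07 <--
t 24.23 pos [ 0.3952 -0.2795  0.1667] open 0.561 ff 41.8
```

View pics/sc2.png

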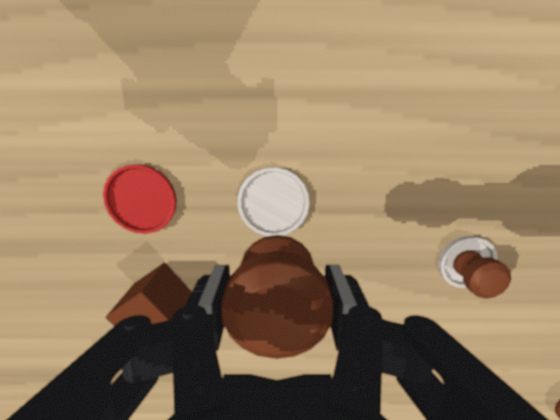

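Knob_c is held upright and saucer_c is at px (274,200). The red decoy at (140,198) and the blank at (150,300) are clear of the fingers.

{"name": "send_rows", "arguments": {
  "moves": "0 0 0 0 -0.0175 0.2 -1;0 0 0 0 -0.0175 0.4 -1;0 0 0 0 -0.0175 0.55 -1;0 0 0 0 -0.0175 0.64 -1;0 0 0 0 -0.0175 0.66 -1;0 0 0 0 -0.0175 0.672 -1;0 0 0 0 -0.0175 0.678 -1;0 0 0 0 -0.0175 0.678 -1"
}}

```text
time: 25.22
eef_pos: [0.395, -0.2854, 0.0323]
tcp_rot: [-0.0, 1.0, -0.001, 0.0]
contact_force: [0.9, 0.5, -0.8]
opening: 0.561
finger_force: 41.8
```

{"name": "send_rows", "arguments": {
  "moves": "0 0 0 0 0 0 0.15;0 0 0 0 0 0 0.25;0 0 0 0 0 0 0.5;0 0 0 0 0 0 0.8;0 0 0 0 0 0 1;0 0 0 0 0 0 1;0 0 0 0 0 -0.2 1;0 0 0 0 0 -0.5 1;0 0 0 0 0 -0.8 1;0 0 0 0 0 -0.8 1"
}}

```text
time: 26.48
eef_pos: [0.397, -0.2877, 0.1979]
tcp_rot: [-0.0, 1.0, -0.005, 0.004]
contact_force: [-0.6, -0.8, -0.5]
opening: 0.995
finger_force: 0.0
```

```bash
python3 - <<'E'
from h import *
st(); knob("pc",.046,.025,(.395,-.283)); st()
E
```

```text
t 26.48 pos [ 0.397  -0.2877  0.1979] open 0.995 ff 0.0
pc xy 0.4839 -0.4015 width 0.0758 nom 0.05 depth 0.0642 
pc xy 0.4483 -0.0936 width 0.0516 nom 0.05 depth 0.0429 
pc xy 0.3927 -0.2859 width 0.0471 nom 0.05 depth 0.0488 <--
pc xy 0.3849 -0.405 width 0.0411 nom 0.05 depth 0.0536 
t 26.52 pos [ 0.3957 -0.2863  0.1945] open 1.003 ff 0.0
```

View pics/pc.png

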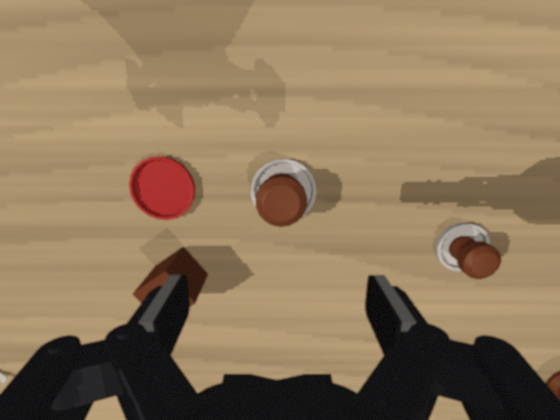

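Knob_c stands in saucer_c at px (283,190). Now knob_d.

{"name": "send_rows", "arguments": {
  "moves": "0 0 0 -0.17 0.25 -0.15 1;0 0 0 -0.34 0.5 -0.15 1;0 0 0 -0.5 0.73 -0.15 1;0 0 0 -0.6625 0.9575 -0.15 1;0 0 0 -0.6625 0.9575 -0.15 1"
}}

```text
time: 27.15
eef_pos: [0.5272, -0.0902, 0.2188]
tcp_rot: [-0.003, 1.0, 0.001, -0.002]
contact_force: [-0.1, -1.0, -0.2]
opening: 0.997
finger_force: 0.0
```

{"name": "send_rows", "arguments": {
  "moves": "0 0 0 -0.17 0.25 0 1;0 0 0 -0.34 0.5 0 1;0 0 0 -0.5 0.73 0 1;0 0 0 -0.6625 0.9575 0 1;0 0 0 -0.6625 0.9575 0 1;0 0 0 -0.6625 0.9575 0 1;0 0 0 -0.6625 0.9575 0 1"
}}

```text
time: 28.02
eef_pos: [0.6588, 0.0962, 0.2208]
tcp_rot: [0.001, 1.0, -0.0, -0.001]
contact_force: [0.4, -1.0, 0.2]
opening: 1.001
finger_force: 0.0
```

```bash
python3 - <<'E'
from h import *
st(); knob("wd",.046,.030,(.66,.1)); st()
E
```

```text
t 28.02 pos [0.6588 0.0962 0.2208] open 1.001 ff 0.0
wd xy 0.6593 0.0992 width 0.0543 nom 0.06 depth 0.0579 <--
t 28.07 pos [0.6589 0.0963 0.2212] open 0.998 ff 0.0
```

{"name": "send_rows", "arguments": {
  "moves": "0 0 0 -0.015 0.015 0.3 1;0 0 0 -0.015 0.015 0.6 1;0 0 0 -0.015 0.015 0.75 1;0 0 0 -0.015 0.015 0.75 1;0 0 0 -0.015 0.015 0.75 1"
}}

```text
time: 28.7
eef_pos: [0.6638, 0.1002, 0.0738]
tcp_rot: [0.0, 1.0, -0.0, 0.002]
contact_force: [1.2, 0.3, 0.4]
opening: 1.001
finger_force: 0.0
```

{"name": "send_rows", "arguments": {
  "moves": "0 0 0 0 0 0.07 1;0 0 0 0 0 0.14 1;0 0 0 0 0 0.21 1;0 0 0 0 0 0.21 1;0 0 0 0 0 0.21 0.6;0 0 0 0 0 0.21 0.4;0 0 0 0 0 0.21 -1;0 0 0 0 0 0.21 -1;0 0 0 0 0 0.21 -1;0 0 0 0 0 0.21 -1;0 0 0 0 0 0.21 -1;0 0 0 0 0 0.21 -1",
  "newtons": 45
}}

```text
time: 30.2
eef_pos: [0.6635, 0.1009, 0.0306]
tcp_rot: [0.0, 1.0, -0.0, 0.001]
contact_force: [0.7, -0.4, 6.1]
opening: 0.679
finger_force: 48.6
```

{"name": "send_rows", "arguments": {
  "moves": "0 0 0 0 0 -0.2 -1;0 0 0 0 0 -0.45 -1;0 0 0 0 0 -0.7 -1;0 0 0 0 0 -0.7 -1;0 0 0 0 0 -0.7 -1"
}}

```text
time: 30.82
eef_pos: [0.6613, 0.1009, 0.1675]
tcp_rot: [0.0, 1.0, 0.0, -0.002]
contact_force: [-0.7, -0.5, -1.7]
opening: 0.673
finger_force: 48.8
```

{"name": "send_rows", "arguments": {
  "moves": "0 0 0 0.11 0.27 0 -1;0 0 0 0.22 0.54 0 -1;0 0 0 0.34 0.8 0 -1;0 0 0 0.34 0.8 0 -1;0 0 0 0.34 0.8 0 -1;0 0 0 0.34 0.8 0 -1"
}}

```text
time: 31.58
eef_pos: [0.5947, 0.2595, 0.1683]
tcp_rot: [0.001, 1.0, -0.0, -0.001]
contact_force: [0.1, 0.7, -1.5]
opening: 0.68
finger_force: 48.9
```

```bash
python3 - <<'E'
from h import *
st(); saucer("sd2",(.5933,.2588),.08);st()
E
```

```text
t 31.57 pos [0.5947 0.2595 0.1683] open 0.68 ff 48.9
sd2 xy [0.5888 0.2578] size [0.0674 0.0779] nom 0.08 <--
sd2 xy [0.5037 0.3919] size [0.046  0.0417] nom 0.08 
t 31.62 pos [0.5949 0.2594 0.1687] open 0.675 ff 48.9
```

View pics/sd2.png

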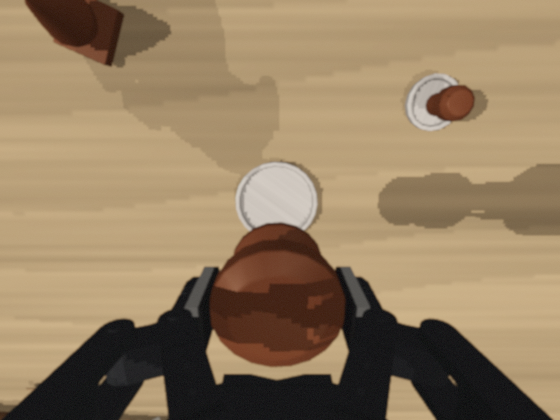

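Knob_d is held upright and saucer_d is at px (277,201), with its near edge occluded by the knob. The visible edge puts its centre at (0.5945, 0.258), where the tool is.

{"name": "send_rows", "arguments": {
  "moves": "0 0 0 0 -0.0075 0.2 -1;0 0 0 0 -0.0075 0.4 -1;0 0 0 0 -0.0075 0.55 -1;0 0 0 0 -0.0075 0.64 -1;0 0 0 0 -0.0075 0.66 -1;0 0 0 0 -0.0075 0.672 -1;0 0 0 0 -0.0075 0.678 -1;0 0 0 0 -0.0075 0.678 -1"
}}

```text
time: 32.62
eef_pos: [0.5952, 0.2596, 0.035]
tcp_rot: [-0.0, 1.0, 0.0, 0.001]
contact_force: [0.4, -0.7, -1.2]
opening: 0.672
finger_force: 48.9
```

{"name": "send_rows", "arguments": {
  "moves": "0 0 0 0 0 0 0.35;0 0 0 0 0 0 0.45;0 0 0 0 0 0 0.65;0 0 0 0 0 0 1;0 0 0 0 0 0 1;0 0 0 0 0 0 1;0 0 0 0 0 -0.2 1;0 0 0 0 0 -0.5 1;0 0 0 0 0 -0.8 1;0 0 0 0 0 -0.8 1;0 0 0 0 0 -0.8 1"
}}

```text
time: 34.0
eef_pos: [0.5943, 0.2593, 0.1937]
tcp_rot: [0.0, 1.0, -0.0, -0.0]
contact_force: [0.6, 0.7, -1.3]
opening: 0.999
finger_force: 0.0
```

```bash
python3 - <<'E'
from h import *
st(); knob("pd",.05,.03,(.594,.258)); st()
c=ctrl.read_camera("side");cv2.imwrite("pics/side1.png",cv2.resize(c["image"][110:410,110:400,::-1],None,fx=2,fy=2))
E
```

```text
t 34.0 pos [0.5943 0.2593 0.1937] open 0.999 ff 0.0
pd xy 0.5916 0.2588 width 0.0572 nom 0.06 depth 0.0592 <--
pd xy 0.4866 0.3893 width 0.0326 nom 0.06 depth 0.0234 
pd xy 0.447 0.119 width 0.0604 nom 0.06 depth 0.0458 
t 34.05 pos [0.5936 0.2591 0.1922] open 1.002 ff 0.0
```

View pics/pd.png

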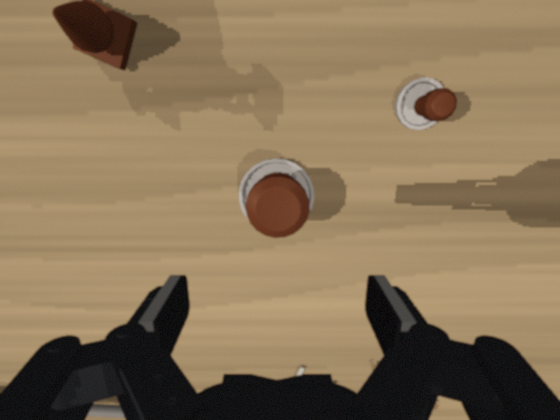

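View pics/side1.png

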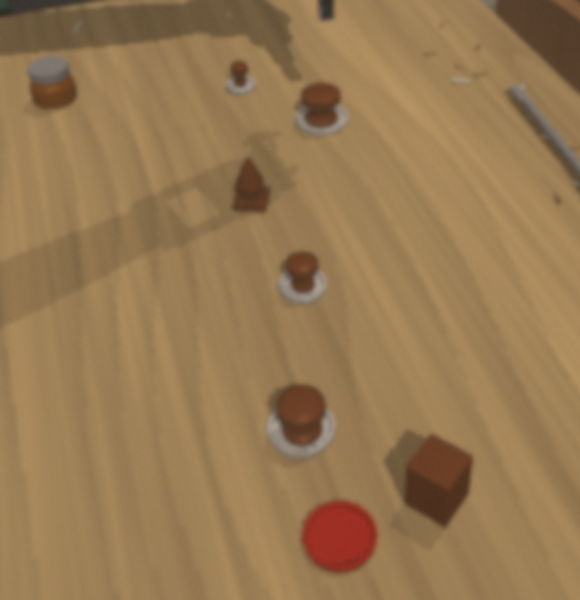

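The side view shows all four knobs upright in their saucers: a(240,78), d(321,108), b(302,275), c(301,415). The finial and the blank have not moved, so I'm handing in.

```bash
python3 -c "
from plant import ctrl
print(ctrl.sign_off())"
```

```text
the job is handed in; nothing more can be done
None
```

The job is handed in at about 34 s of the 106 s allowed: all four knobs stand upright in their matching saucers, set down smallest to largest, with the finial and the blank left untouched.

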